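# Dock the tube rack, lock it, and hold up the tall tube on a slant

### The job

Push the tube rack's carriage fully home in its dock, away from you, and then swing the latch lever round as far as it goes so that its tongue stands behind the carriage and locks it. Then draw the tall tube up out of the rack and hold it clear for inspection, cap end up, leaning about 45 degrees from upright and with its foot higher than the caps of the two shorter tubes; finish while holding it still like that. Leave the two shorter tubes standing in the rack and do not disturb the sample pot and the wash bottle beside the dock.

Things in the scene. Friction and masses are not known exactly. Their poses are not given: they have to be found in the camera images.
- dock: Fixed aluminium bed plate on the bench, 224 mm (x) by 205 mm (y, from -130 to +75) by 12 mm thick, with two low guide rails along x (top 23 mm over the bench) and an end stop at its far end. Origin: on the bench, on the middle line between the rails, half-way along the plate. Its x axis is the direction in which the carriage is pushed home, away from the robot; y to the left, z up. It stands turned by up to 0.3 rad.
- carriage (a joint): Slide of the grey plastic carriage along the dock's +x, m: 0 at the start (drawn out), 0.050 fully home against the stop. No spring; it moves with about 2 N and stays where it is left. It carries a five-place white rack, 26 mm (along the slide) by 108 mm (across) by 55 mm, whose places lie 21 mm apart in one row across the slide direction; the rack's middle lies 15 mm ahead of the dock's origin at the start, 65 mm when home; rack top 77.5 mm over the bench.
- push_plate (a point): Near face of the carriage's upright push plate, at its middle, 55 mm over the bench. The plate stands across the slide, 70 mm wide, 10 mm thick, and reaches from the carriage bed (22 mm) to 77.5 mm over the bench; it is 94 mm nearer the robot than the row of tubes. Push its near face along the dock's +x. Moves with the carriage; its axes are the dock's.
- latch (a joint): Turn of the steel latch lever about a vertical axle, rad: 0 fully open, 1.5 at its end stop (locked), growing clockwise seen from above; starts between 0 and 0.25. About 0.05 N m of friction, no spring; it stays where it is left. Its 30 mm tongue then stands close behind a steel ear on the carriage's right side; if the carriage is not home the tongue meets the ear.
- latch_pivot (a point): The latch lever's axle, on the dock to the right of the carriage (4 mm to -x and 105 mm to -y of the dock's origin), 32.5 mm over the bench.
- latch_grip (a point): Axis of the upright black round grip on the end of the latch lever's handle, 5 mm below its top. The grip is 13 mm in diameter and reaches from 37 to 86.5 mm over the bench (the lever's bar lies below, from 28 to 37 mm); its axis runs at 60 mm radius from latch_pivot. At joint value 0 it stands 30 mm to the dock's +x and 52 mm to its -y of the pivot; at 1.5 it has come toward the robot, 50 mm to -x and 34 mm to -y of the pivot.
- tall_tube_center (a point): The tall capped tube, the longest of the three in the rack, at half its height. 130 mm long, barrel 12.8 mm in diameter, cap 17 mm in diameter over the top 18 mm; 13 to 25 g. Its z axis runs from foot to cap. It stands loose in one of the places 1, 3 or 5 of the rack (18 by 20 mm wide, so it may lean slightly), foot 26.5 mm and cap top 156.5 mm over the bench; the tubes stand 42 mm apart.
- tall_tube_foot (a point): The middle of the tall tube's foot (its lower end).
- tall_tube: The tall tube again, as a body; origin at its foot, z from foot to cap.
- short_tube_1: One of the two shorter capped tubes in the rack, 100 mm long, cap 17 mm in diameter, cap top 126.5 mm over the bench; origin at its foot, z up the tube. To be left in the rack.
- short_tube_2: The other shorter tube, the same.
- pot: Capped sample pot standing on the bench to the left of the dock, 31 mm in diameter, 74 mm tall; origin under it. Leave alone.
- wash_bottle: White bottle standing on the bench to the right of the dock, 42 mm in diameter, 92 mm tall; origin under it. Leave alone.
Things that resemble listed ones, but are neither listed nor needed, are in the scene too. What is shaped like the tall_tube but orange or red is not meant.

How it is judged:
By the outcome, as a careful person would: the job done as asked, in the order asked, and still so for the second after the job is handed in, while the arm keeps its last pose, push and grip.
It also fails if it takes over 69 s, if anything falls off the work surface, if the arm or the gripper's body presses on something with over 40 N, if the wrist force passes 120 N, or if a joint passes its speed limit or range.

### The arm

A 6-joint arm with a two-finger parallel gripper is mounted at the origin on a cart in front of the work surface, level with it; the furniture and walls round the work are solid. World frame = base frame: x ahead of the robot, y to its left, z up, the work surface at z = 0. Lengths are in mm, angles in rad, forces in N, time in s.
With the tool pointing down it reaches from about 350 to 975 mm from the base axis. Payload 7.1 kg.
Tool frame: the origin (TCP) lies at the very end of the fingers, on their centre line; the grasp point (between the pads) lies 19 mm behind it (ctrl.tcp_to_grasp is the distance from the TCP to the grasp point, in mm); z points along the fingers, x is the direction in which the jaws open and shut, and the axes are right-handed (so a half turn about z gives the same grasp; the last joint's range is limited). The gripper opens to 88 mm and grips with 3 to 60 N. Pads are 20 mm wide; open, the fingers measure 115 mm over their backs; the gripper's body (75 mm by 178 mm) begins 61 mm behind the grasp point.
Start: joints at [1.132, 0.423, 1.63, -0, 1.089, -0.019], TCP at [254.704, 570.728, 200.175] pointing down, gripper open.
Joint ranges: [-3, 3], [-0.9, 2.11], [0.09, 2.58], [-1.31, 4.45], [0.11, 2.69], [-2.54, 2.54]. Speed limits (rad/s): [2.39, 2.39, 3.01, 3.14, 3.14, 3.14].

### API

Orientations are given as a rotation vector (axis times angle).
In Python, from workcell import get_obs, viewer, ctrl, masks_of gives the robot as it stands. The module is installed in compiled form; this text tells all that it offers.
- The arm moves only by the shell command python3 -m inch 'ROWS'. ROWS is JSON, a list of rows, each an object of numbers: "tx", "ty", "tz": the shift along the tool's x, y, z in cm; "ax", "ay", "az": the turn, a rotation vector about the tool's x, y, z in degrees; "jaw": the opening, from 0 (shut) to 1 (fully open). In form: [{"tx": .., "ty": .., "tz": .., "ax": .., "ay": .., "az": .., "jaw": ..}, ...]. A call has 1 to 12 rows; each row shifts and turns the commanded pose from where the row before left it, along the tool's axes as they then stand; what a row does not reach is not made up. A row lasts 1/8 s, in which the tool goes at most 62.5 mm and 10.7 degrees, less where a joint would pass 70% of its speed; a pose out of reach is approached as far as the arm can. A call is refused whole if a number of a shift passes 6.25 or a number of a turn 10.7, either way. A call with a gripper value outside its range is refused whole. The fingers move at their own pace and stop on an object; the grip force is fixed at half the most. Time passes only in rows, so rows that do not move let the fingers close. It gives the time, the measured TCP pose, the force and the opening at its end, in the units of the state.
- get_obs(): the state, without advancing time (a new reading comes with each control period).
- viewer.get_image(name): name is "scene" or "side" or "wrist"; returns (picture, depth): 384x512x3 uint8, red, green, blue; 384x512 float32, mm along the optical axis (not along the pixel's ray), 0 where there is no reading.
- viewer.get_calibration(name): a dict with "fx", "fy", "cx", "cy" (pixels), "rvec" (rotation vector, rad) and "tvec" (3), from world to camera coordinates, as OpenCV has them. Camera axes: x right, y down, z forward; pixel columns grow to the right and rows downward; lengths in mm; the calibration is good to about 2 mm. The wrist camera is an equidistant fisheye: a pixel r from the principal point sees the ray r / f radians off the axis. A picture is of the moment at which its call begins: read the wrist's pose just before it. get_calibration takes no time and is no camera call; for the wrist camera it gives the pose at the moment of the call.
- ctrl.close_job(): hands the job in, once; it reports no verdict.
Trained networks look in the newest picture that a camera, given by its name, has taken for a name from the list of things; names that differ only in an ending like _2 or _b are one class to them, and where a whole thing is asked for, a point or a joint stands for the part that bears it (a point fixed in the world has none). Each returns a list of dicts, best first, with "score" (0 to 1); they miss things now and then, are a little off and sometimes report something else, mostly with a low value. They report only what shows in the picture. A call takes as long as a camera call. They do not tell look-alikes from the thing itself.
- masks_of(camera, thing): "pixels" (384x512 bool, what is visible of it) and "location" ([column, row] in pixels, amid what is visible of it).
The state is a dict: "t": time; "qpos": joint angles; "qvel": joint speeds; "joint_torque": joint torques, N m; "ee_pos": TCP position; "orientation": TCP orientation; "ft_force": force on the tool from outside, world axes, zero at the start; "moment": the same for the moment, N m; "width": finger opening in mm.
Only numpy, scipy, OpenCV 4.12 (cv2) and the standard library are available. Lean on these libraries where they do the work, as an engineer would, in place of code of your own. Each camera call takes 0.05 s, during which the arm holds its last target. There are 200 camera calls.

## Working session

There is one attempt and no reset: what is moved stays moved. The work goes in short steps, Python scripts to look and compute and a shell command to move; the robot and the scene stay as the last step left them, time stands still between calls to the robot, and variables do not carry over. Pictures are saved under pics/ and viewed, about 8 in all and at most 12, crops included, and the job is handed in when it is done.

```bash
mkdir -p pics
cat > h.py <<'E'
import numpy as np, cv2
from scipy.spatial.transform import Rotation as R
from workcell import get_obs, viewer, ctrl, masks_of
def cal(n):
    c=viewer.get_calibration(n); return c,R.from_rotvec(np.ravel(c["rvec"])).as_matrix(),np.ravel(c["tvec"])
def cloud(n,d,c=None):
    c,Rm,t=c or cal(n); v,u=np.mgrid[:384,:512]
    x=(u-c["cx"])/c["fx"];y=(v-c["cy"])/c["fy"]
    if n=="wrist":
        r=np.hypot(x,y)+1e-9; k=np.tan(np.minimum(r,1.5))/r; x=x*k;y=y*k
    P=np.stack([x*d,y*d,d],-1)
    W=(P-t)@Rm; W[d<=0]=np.nan
    return W
def save(n,im): cv2.imwrite("pics/"+n,im[...,::-1])
E
python3 - <<'E'
from h import *
o=get_obs();print(o["t"],o["ee_pos"],o["orientation"],o["width"])
ims=[]
for n in("scene","side"):
    im,d=viewer.get_image(n);W=cloud(n,d);np.savez(n+"0.npz",im=im,d=d,W=W);ims.append(im)
    for th in("tall_tube","short_tube_1","latch_grip","push_plate","pot","wash_bottle"):
        for r in masks_of(n,th)[:4]:
            m=r["pixels"]; p=W[m]; p=p[~np.isnan(p[:,0])]
            print(n,th,round(r["score"],2),np.round(r["location"]),m.sum(),np.round(np.median(p,0)) if len(p) else None,np.round(np.percentile(p,[3,97],axis=0)).tolist() if len(p) else None)
save("a.png",np.vstack(ims)[:, :])
save("s.png",ims[0]);save("d.png",ims[1])
E
```

```text
0.0 [254.46687467 570.22853547 199.40975838] [ 2.63491572e+00  1.70938000e+00 -1.96781117e-03] 87.9484326766579
scene tall_tube 0.69 [233. 253.] 214 [ 367. -113.   75.] [[363.0, -117.0, 7.0], [375.0, -104.0, 129.0]]
scene tall_tube 0.63 [291. 203.] 138 [ 566. -121.  121.] [[562.0, -126.0, 74.0], [574.0, -113.0, 156.0]]
scene tall_tube 0.5 [348. 252.] 206 [ 581. -317.   75.] [[577.0, -322.0, 8.0], [589.0, -309.0, 128.0]]
scene short_tube_1 0.64 [276. 205.] 79 [560. -79. 105.] [[556.0, -84.0, 74.0], [566.0, -71.0, 125.0]]
scene latch_grip 0.64 [314. 244.] 283 [ 579. -203.   36.] [[534.0, -238.0, 3.0], [609.0, -176.0, 79.0]]
scene push_plate 0.79 [271. 232.] 1790 [530. -96.  33.] [[461.0, -153.0, 16.0], [575.0, -31.0, 75.0]]
scene pot 0.47 [239. 198.] 237 [561.  78.  42.] [[552.0, 71.0, -3.0], [613.0, 125.0, 73.0]]
scene wash_bottle 0.86 [384. 259.] 471 [ 645. -371.   51.] [[637.0, -386.0, 2.0], [663.0, -348.0, 90.0]]
side tall_tube 0.56 [330. 249.] 286 [ 583. -320.   71.] [[580.0, -323.0, 8.0], [591.0, -314.0, 129.0]]
side tall_tube 0.49 [208. 221.] 257 [ 370. -115.   75.] [[365.0, -118.0, 6.0], [378.0, -107.0, 129.0]]
side tall_tube 0.45 [280. 190.] 112 [ 569. -123.  126.] [[564.0, -127.0, 78.0], [575.0, -117.0, 155.0]]
side short_tube_1 0.48 [270. 192.] 102 [563. -82. 107.] [[557.0, -86.0, 76.0], [572.0, -74.0, 125.0]]
side latch_grip 0.77 [304. 236.] 266 [ 579. -213.   36.] [[537.0, -240.0, 29.0], [598.0, -182.0, 84.0]]
side push_plate 0.65 [259. 217.] 1686 [ 532. -103.   34.] [[463.0, -156.0, 19.0], [579.0, -34.0, 76.0]]
side pot 0.8 [250. 189.] 221 [564.  75.  44.] [[554.0, 70.0, 4.0], [579.0, 93.0, 73.0]]
side pot 0.46 [279. 192.] 140 [ 569. -123.  116.] [[564.0, -126.0, 78.0], [576.0, -117.0, 155.0]]
side wash_bottle 0.69 [271. 228.] 4446 [ 539. -129.   21.] [[442.0, -225.0, 1.0], [654.0, -31.0, 74.0]]
side wash_bottle 0.56 [370. 264.] 681 [ 649. -376.   51.] [[639.0, -387.0, 4.0], [668.0, -357.0, 91.0]]
```

Run:
```python
from h import *
a=np.load("scene0.npz");b=np.load("side0.npz")
f=lambda i:cv2.resize(i[120:330,150:430],None,fx=2.85,fy=2.85,interpolation=2)[:300*2]
x=cv2.resize(a["im"][140:300,170:430],(780,480),interpolation=2)
save("c1.png",x)
# dock yaw: rows of tubes
for n,z in(("scene",a),("side",b)):
    W=z["W"]; 
    m=(abs(W[...,2]-77.5)<3)&(abs(W[...,0]-560)<80)&(abs(W[...,1]+110)<100)
    p=W[m]; print(n,m.sum())
    r=cv2.minAreaRect(p[:,:2].astype(np.float32));print(r)
    im=z["im"];
    m=(W[...,2]>100)&(W[...,0]>480)&(W[...,0]<650)&(W[...,1]>-220)&(W[...,1]<0)
    k,l,s,c=cv2.connectedComponentsWithStats(m.astype(np.uint8))
    for i in range(1,k):
        if s[i,4]>15:
            q=W[l==i];print(c[i],s[i,4],np.median(q,0).round(),q[:,2].max().round(),np.median(im[l==i],0))
    # grip
    m=(W[...,2]>42)&(W[...,2]<92)&(W[...,0]>480)&(W[...,0]<680)&(W[...,1]>-300)&(W[...,1]<-165)
    k,l,s,c=cv2.connectedComponentsWithStats(m.astype(np.uint8))
    for i in range(1,k):
        if s[i,4]>15:
            q=W[l==i];print('g',c[i],s[i,4],np.median(q,0).round(),q[:,2].max().round(),np.median(im[l==i],0))
```

```text
scene 67
((562.5466918945312, -75.41630554199219), (28.611421585083008, 107.53861236572266), 9.448060035705566)
[264.3  195.92] 50 [554. -38. 118.] 130.0 [136.5 104.  123. ]
[290.06122449 202.47959184] 98 [ 567. -121.  134.] 157.0 [137.  122.5 119. ]
[276.6  201.22] 50 [560. -79. 120.] 127.0 [130.5  93.  117.5]
g [327.4084507  236.90140845] 71 [ 592. -234.   68.] 87.0 [54. 51. 47.]
side 76
((564.9852905273438, -78.75654602050781), (27.35448455810547, 105.93063354492188), 7.662732124328613)
[260.47169811 181.01886792] 53 [557. -41. 118.] 126.0 [154. 105. 135.]
[280.27826087 187.5826087 ] 115 [ 569. -123.  133.] 157.0 [159. 145. 133.]
[270.07936508 186.85714286] 63 [563. -82. 118.] 127.0 [158. 108. 136.]
g [312.83870968 229.31182796] 93 [ 594. -237.   67.] 87.0 [50. 47. 48.]
```

View pics/c1.png

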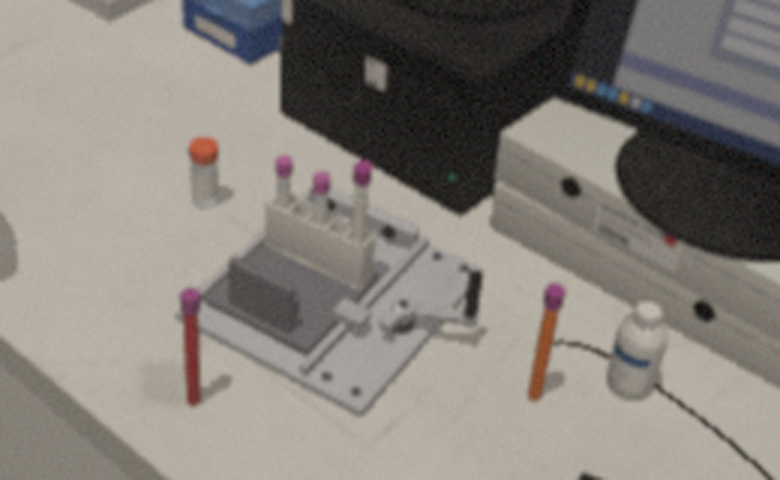

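View pics/d.png

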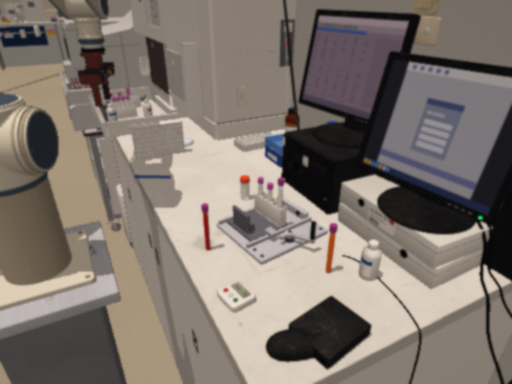

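The candidates in the scene image are the red tube at (233,253), the orange tube at (348,252) and the purple-capped clear tube in the rack at (291,203). The last one, at the right-hand place, is the tall tube. Its cap top measures 157 mm, as it should.

```bash
cat >> h.py <<'E'
YAW=0.15
def go(x,y,z,yaw_deg):
    "tool-axis shifts (cm) to world target now; turn about tool z (deg), tool kept pointing down"
    o=get_obs();p=np.array(o["ee_pos"]);M=R.from_rotvec(o["orientation"]).as_matrix()
    s=M.T@(np.array([x,y,z])-p)/10
    g=R.from_euler('z',yaw_deg,degrees=True).as_matrix()@np.diag([1,-1,-1.])
    print("t",o["t"],"p",p.round(1),"shift cm",s.round(2),"turn deg",np.degrees(R.from_matrix(M.T@g).as_rotvec()).round(1),"F",np.round(o["ft_force"],1),"w",round(o["width"],1))
E
python3 - <<'E'
from h import *
for n in("scene","side"):
    W=np.load(n+"0.npz")["W"].reshape(-1,3)
    for z in(100,):
        m=(W[:,2]>z)&(W[:,2]<400)&(W[:,0]>150)&(W[:,0]<900)&(W[:,1]>-450)&(W[:,1]<700)
        H,_,_=np.histogram2d(W[m,0],W[m,1],bins=[np.arange(150,901,50),np.arange(-450,701,50)])
        print(n);print(H.astype(int))
go(440,-97,200,98.6)
E
```

```text
scene
[[   0    0    0    0    0    0    0    0    0    0    0    0    0    0
     0    0    0    0   10   67    0    0    0]
 [   0    0    0    0    0    0    0    0    0    0    0    0    0    0
     0    0    0    0  282  637   38    0    0]
 [   0    0    0    0    0    0    0    0    0    0    0    0    0    0
     0    0    0    0   15  145   62   59    0]
 [   0    0    0    0    0    0    0    0    0    0    0    0    0    0
     0    0    0    0    0   18   81   43    0]
 [   0    0    0    0    0    0   72    0    0    0    0    0    0    0
     0    0    0    0    0   60  115    0    0]
 [   0    0    0    0    0    0    0    0    0    0    0    0    0    0
     0    0    0    0    0   89   71    0    0]
 [   0    0    0    0    0    0    0    0    0    0    0    0    0    0
     0    0    0    0    0   98   50    0    0]
 [   0    0    0    0    0    0    0    0    7    0    0    0    0    0
     0    0    0    0    0   35   18    0   43]
 [   0    0   72    0    0    0   98   50   43    0    0    0    0    0
     0    0    0    0    0    0    0    0  224]
 [   0    0   
[... 1939 characters left out ...]
   0    0    0    0    0    0    0    0    0
     0    0    0    0    0    0  938  324  401]
 [ 249  297  216  145  215  131  358  335  305  266  244  139    0    0
     0    0    0    0    0    0  903    0    0]
 [1679 1736 1800 1853 1842  628  418  124  161  127   92   53    0    0
     0    0    0    0    0    0  871    0    0]
 [2392 1664 1121  658  274  150  212  468  573  684  742  658  308    0
     0    0    0    0    0    0  812    0    0]
 [ 177   62    3   10   39   37  132  697  493  279   81   19    0    0
     0    0    0    0    0    0  794    0    0]]
t 0.7 p [254.7 570.7 200.2] shift cm [-5.342e+01  4.414e+01  2.000e-02] turn deg [  0.   -0.  -32.7] F [ 0.9 -0.5  0.2] w 88.1
```

```bash
python3 -m inch '[{"tz":-5},{"tz":-5},{"tx":-4.2,"ty":3.5},{"tx":-4.2,"ty":3.5},{"tx":-4.2,"ty":3.5},{"tx":-4.2,"ty":3.5},{"tx":-4.2,"ty":3.5},{"tx":-4.2,"ty":3.5},{"tx":-4.2,"ty":3.5},{"tx":-4.2,"ty":3.5},{"tx":-4.2,"ty":3.5},{"tx":-4.2,"ty":3.5}]'
python3 -m inch '[{"tx":-4.2,"ty":3.5},{"tx":-4.2,"ty":3.5},{"az":-8.2},{"az":-8.2},{"az":-8.2},{"az":-8.2},{}]'
python3 - <<'E'
from h import *
go(440,-97,200,98.6)
c=cal("wrist");im,d=viewer.get_image("wrist");W=cloud("wrist",d,c);save("w1.png",im);np.savez("w1.npz",im=im,d=d,W=W)
for th in("tall_tube","short_tube_1","latch_grip","push_plate"):
    for r in masks_of("wrist",th)[:4]:
        p=W[r["pixels"]];p=p[~np.isnan(p[:,0])]
        print(th,round(r["score"],2),np.round(r["location"]),np.round(np.median(p,0)),np.percentile(p,[3,97],axis=0).round().tolist())
m=(abs(W[...,2]-77.5)<4)&(W[...,0]>400)&(W[...,0]<650)&(abs(W[...,1]+90)<110)
k,l,s,cc=cv2.connectedComponentsWithStats(m.astype(np.uint8))
for i in range(1,k):
    if s[i,4]>30: print(s[i,4],cc[i],cv2.minAreaRect(W[l==i][:,:2].astype(np.float32)),np.median(W[l==i],0))
S=np.load("side0.npz")["W"].reshape(-1,3)
m=(S[:,0]>690)&(S[:,0]<790)&(S[:,1]>-450)&(S[:,1]<150)
for y in range(-450,150,50):
    q=S[m&(S[:,1]>y)&(S[:,1]<y+50)&(S[:,2]>60)]
    if len(q):print(y,q[:,0].min().round(),q[:,2].max().round())
E
```

```text
t 0.7 p [254.7 570.7 200.2] shift cm [-5.342e+01  4.414e+01  2.000e-02] turn deg [  0.   -0.  -32.7] F [ 0.9 -0.5  0.2] w 88.1
-450 735.0 254.0
-400 722.0 282.0
-350 722.0 311.0
-300 734.0 336.0
-250 739.0 362.0
-200 741.0 382.0
-150 722.0 176.0
-100 722.0 176.0
-50 720.0 186.0
0 721.0 185.0
50 721.0 182.0
100 720.0 175.0$[0]: bad value
$[0]: bad value
```

View pics/w1.png

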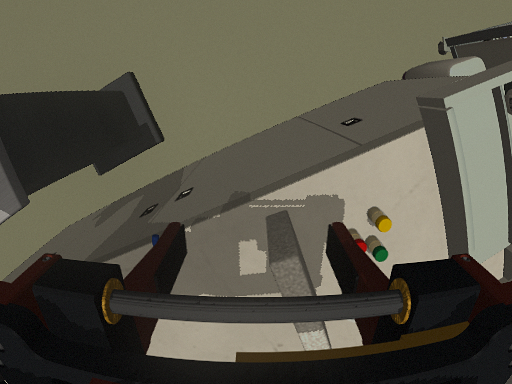

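The move was refused, so every key probably has to be given. The view shows the start position over the left of the bench, with vials at about (380,225).

```bash
python3 -m inch '[{"tx":0,"ty":0,"tz":-5,"ax":0,"ay":0,"az":0,"jaw":1},{"tx":0,"ty":0,"tz":-5,"ax":0,"ay":0,"az":0,"jaw":1},{"tx":-4.2,"ty":3.5,"tz":0,"ax":0,"ay":0,"az":0,"jaw":1},{"tx":-4.2,"ty":3.5,"tz":0,"ax":0,"ay":0,"az":0,"jaw":1},{"tx":-4.2,"ty":3.5,"tz":0,"ax":0,"ay":0,"az":0,"jaw":1},{"tx":-4.2,"ty":3.5,"tz":0,"ax":0,"ay":0,"az":0,"jaw":1},{"tx":-4.2,"ty":3.5,"tz":0,"ax":0,"ay":0,"az":0,"jaw":1},{"tx":-4.2,"ty":3.5,"tz":0,"ax":0,"ay":0,"az":0,"jaw":1},{"tx":-4.2,"ty":3.5,"tz":0,"ax":0,"ay":0,"az":0,"jaw":1},{"tx":-4.2,"ty":3.5,"tz":0,"ax":0,"ay":0,"az":0,"jaw":1},{"tx":-4.2,"ty":3.5,"tz":0,"ax":0,"ay":0,"az":0,"jaw":1},{"tx":-4.2,"ty":3.5,"tz":0,"ax":0,"ay":0,"az":0,"jaw":1}]'
python3 -m inch '[{"tx":-4.2,"ty":3.5,"tz":0,"ax":0,"ay":0,"az":0,"jaw":1},{"tx":-4.2,"ty":3.5,"tz":0,"ax":0,"ay":0,"az":0,"jaw":1},{"tx":0,"ty":0,"tz":0,"ax":0,"ay":0,"az":-8.2,"jaw":1},{"tx":0,"ty":0,"tz":0,"ax":0,"ay":0,"az":-8.2,"jaw":1},{"tx":0,"ty":0,"tz":0,"ax":0,"ay":0,"az":-8.2,"jaw":1},{"tx":0,"ty":0,"tz":0,"ax":0,"ay":0,"az":-8.2,"jaw":1},{"tx":0,"ty":0,"tz":0,"ax":0,"ay":0,"az":0,"jaw":1}]'
cat > look.py <<'E'
from h import *
import sys
nm=sys.argv[1]
go(440,-97,200,98.6)
c=cal("wrist");im,d=viewer.get_image("wrist");W=cloud("wrist",d,c);save(nm+".png",im);np.savez(nm+".npz",im=im,d=d,W=W)
for th in("tall_tube","short_tube_1","latch_grip","push_plate"):
    for r in masks_of("wrist",th)[:4]:
        p=W[r["pixels"]];p=p[~np.isnan(p[:,0])]
        if len(p):print(th,round(r["score"],2),np.round(r["location"]),np.round(np.median(p,0)),np.percentile(p,[3,97],axis=0).round().tolist())
m=(abs(W[...,2]-77.5)<4)&(W[...,0]>400)&(W[...,0]<680)&(abs(W[...,1]+90)<110)
k,l,s,cc=cv2.connectedComponentsWithStats(m.astype(np.uint8))
for i in range(1,k):
    if s[i,4]>30: print(s[i,4],cc[i].round(),cv2.minAreaRect(W[l==i][:,:2].astype(np.float32)),np.median(W[l==i],0).round(1))
E
python3 look.py w2
```

```text
t: 2.45
ee_pos: [403.4, 42.8, 300.6]
orientation: [2.635, 1.71, 0.002]
ft_force: [0.7, 0.6, -0.1]
width: 87.9
t: 3.32
ee_pos: [432.8, -60.7, 300.3]
orientation: [2.047, 2.383, 0.0]
ft_force: [0.8, 0.3, 1.0]
width: 87.5
t 3.325 p [432.8 -60.7 300.3] shift cm [-3.69  0.16 10.03] turn deg [0.  0.  0.1] F [0.8 0.3 1. ] w 87.5
tall_tube 0.97 [ 96. 228.] [ 583. -311.   86.] [[580.0, -317.0, 11.0], [590.0, -307.0, 129.0]]
tall_tube 0.75 [202. 257.] [ 567. -117.  127.] [[564.0, -125.0, 33.0], [616.0, -111.0, 155.0]]
tall_tube 0.59 [226. 114.] [ 372. -108.  128.] [[365.0, -131.0, -2.0], [385.0, -101.0, 130.0]]
tall_tube 0.57 [233. 203.] [525. -85.  22.] [[463.0, -146.0, 19.0], [578.0, -31.0, 76.0]]
short_tube_1 0.74 [233. 248.] [560. -76. 111.] [[557.0, -84.0, 60.0], [577.0, -68.0, 125.0]]
latch_grip 0.63 [160. 223.] [ 577. -203.   36.] [[536.0, -234.0, 31.0], [598.0, -175.0, 85.0]]
push_plate 0.4 [225. 204.] [ 528. -100.   21.] [[443.0, -213.0, 8.0], [646.0, -9.0, 75.0]]
249 [230. 182.] ((472.44512939453125, -91.32566833496094), (9.257210731506348, 66.52481842041016), 9.144293785095215) [472.2 -92.5  75.1]
207 [237. 237.] ((565.0394897460938, -76.67539978027344), (26.074092864990234, 104.97352600097656), 8.330623626708984) [556.3 -65.5  75.2]
45 [218. 247.] ((579.3292846679688, -98.42000579833984), (5.487460136413574, 28.6612606048584), 10.340540885925293) [580.3 -98.4  75.4]
```

View pics/w2.png

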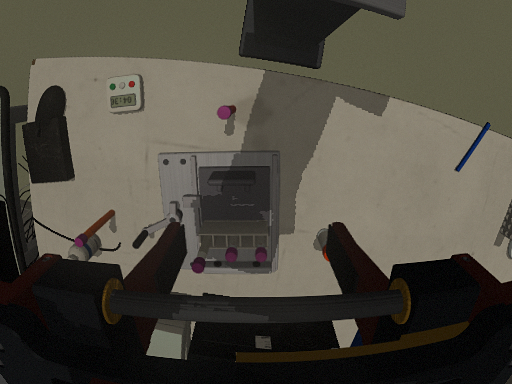

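Red tube at (226,112), plate at (232,178), latch grip at (140,240), and the tall tube's cap at (198,265). The plate and rack sizes agree with the task (9x67 and 26x105 mm, yaw about 8.9°). Next I shut the jaws and go in front of the plate.

```bash
python3 -m inch '[{"tx":-3.6,"ty":0.7,"tz":0,"ax":0,"ay":0,"az":0,"jaw":0},{"tx":0,"ty":0,"tz":5.05,"ax":0,"ay":0,"az":0,"jaw":0},{"tx":0,"ty":0,"tz":5.05,"ax":0,"ay":0,"az":0,"jaw":0},{"tx":0,"ty":0,"tz":5.05,"ax":0,"ay":0,"az":0,"jaw":0},{"tx":0,"ty":0,"tz":5.05,"ax":0,"ay":0,"az":0,"jaw":0},{"tx":0,"ty":0,"tz":5,"ax":0,"ay":0,"az":0,"jaw":0},{"tx":0,"ty":0,"tz":0,"ax":0,"ay":0,"az":0,"jaw":0}]'
python3 -m inch '[{"tx":0,"ty":1,"tz":0,"ax":0,"ay":0,"az":0,"jaw":0},{"tx":0,"ty":1,"tz":0,"ax":0,"ay":0,"az":0,"jaw":0},{"tx":0,"ty":1,"tz":0,"ax":0,"ay":0,"az":0,"jaw":0},{"tx":0,"ty":1,"tz":0,"ax":0,"ay":0,"az":0,"jaw":0},{"tx":0,"ty":1,"tz":0,"ax":0,"ay":0,"az":0,"jaw":0},{"tx":0,"ty":0,"tz":0,"ax":0,"ay":0,"az":0,"jaw":0}]'
```

```text
t: 4.45
ee_pos: [442.3, -94.5, 45.4]
orientation: [-2.042, -2.378, 0.006]
ft_force: [0.0, 0.4, 0.0]
width: 21.4
t: 5.2
ee_pos: [496.3, -87.7, 48.4]
orientation: [2.044, 2.383, 0.002]
ft_force: [-0.3, -0.4, 0.4]
width: 0.5
```

```bash
python3 -m inch '[{"tx":0,"ty":0.4,"tz":0,"ax":0,"ay":0,"az":0,"jaw":0},{"tx":0,"ty":0.4,"tz":0,"ax":0,"ay":0,"az":0,"jaw":0},{"tx":0,"ty":0,"tz":0,"ax":0,"ay":0,"az":0,"jaw":0}]'
python3 -m inch '[{"tx":0,"ty":0.3,"tz":0,"ax":0,"ay":0,"az":0,"jaw":0},{"tx":0,"ty":0,"tz":0,"ax":0,"ay":0,"az":0,"jaw":0}]'
python3 -m inch '[{"tx":0,"ty":0.3,"tz":0,"ax":0,"ay":0,"az":0,"jaw":0},{"tx":0,"ty":0,"tz":0,"ax":0,"ay":0,"az":0,"jaw":0}]'
```

```text
t: 5.58
ee_pos: [502.8, -86.4, 48.1]
orientation: [2.046, 2.384, 0.0]
ft_force: [-1.0, 0.2, -0.2]
width: 0.4
t: 5.82
ee_pos: [505.6, -85.9, 48.1]
orientation: [2.046, 2.384, 0.0]
ft_force: [-0.3, -0.1, -0.9]
width: 0.2
t: 6.08
ee_pos: [506.0, -85.7, 48.0]
orientation: [-2.043, -2.382, 0.005]
ft_force: [-8.6, -4.1, 7.0]
width: 0.4
```

```bash
python3 -m inch '[{"tx":0,"ty":0.2,"tz":0,"ax":0,"ay":0,"az":0,"jaw":0},{"tx":0,"ty":0,"tz":0,"ax":0,"ay":0,"az":0,"jaw":0}]'
python3 -m inch '[{"tx":0,"ty":-2.5,"tz":0,"ax":0,"ay":0,"az":0,"jaw":0},{"tx":0,"ty":0,"tz":-5,"ax":0,"ay":0,"az":0,"jaw":0},{"tx":0,"ty":0,"tz":-5,"ax":0,"ay":0,"az":0,"jaw":0},{"tx":0,"ty":0,"tz":-5,"ax":0,"ay":0,"az":0,"jaw":0},{"tx":0,"ty":0,"tz":-5,"ax":0,"ay":0,"az":0,"jaw":0},{"tx":0,"ty":0,"tz":-5,"ax":0,"ay":0,"az":0,"jaw":0.5},{"tx":0,"ty":0,"tz":0,"ax":0,"ay":0,"az":0,"jaw":0.5},{"tx":0,"ty":0,"tz":0,"ax":0,"ay":0,"az":0,"jaw":0.5}]'
python3 look.py w3
python3 - <<'E'
from h import *
for f in("scene0","side0","w2","w3"):
    W=np.load(f+".npz")["W"]
    m=(W[...,2]>45)&(W[...,2]<92)&(W[...,0]>500)&(W[...,0]<660)&(W[...,1]>-265)&(W[...,1]<-190)
    k,l,s,cc=cv2.connectedComponentsWithStats(m.astype(np.uint8))
    for i in range(1,k):
        if s[i,4]>15:
            q=W[l==i];t=q[q[:,2]>q[:,2].max()-8];print(f,s[i,4],cc[i].round(),np.median(q,0).round(1),"top",((t.min(0)+t.max(0))/2).round(1),(t.max(0)-t.min(0)).round())
go(598,-232,200,-4)
E
```

```text
t: 6.32
ee_pos: [505.9, -85.5, 47.8]
orientation: [-2.041, -2.38, 0.009]
ft_force: [-14.3, -6.3, 12.2]
width: 0.5
t: 7.32
ee_pos: [485.5, -88.9, 297.7]
orientation: [2.046, 2.384, 0.0]
ft_force: [0.0, 0.3, -0.4]
width: 26.9
t 7.325 p [485.5 -88.9 297.7] shift cm [-0.11 -4.62  9.77] turn deg [ 0.  -0.   0.1] F [ 0.   0.3 -0.4] w 26.9
tall_tube 0.62 [255.  74.] [ 373. -109.  128.] [[365.0, -117.0, -2.0], [380.0, -102.0, 130.0]]
tall_tube 0.61 [107. 204.] [ 584. -311.   82.] [[580.0, -359.0, -2.0], [631.0, -307.0, 129.0]]
tall_tube 0.59 [233. 275.] [627. -97. 153.] [[623.0, -100.0, 124.0], [636.0, -94.0, 155.0]]
short_tube_1 0.59 [253. 251.] [611. -73. 111.] [[608.0, -80.0, -2.0], [687.0, -65.0, 125.0]]
latch_grip 0.88 [178. 196.] [ 575. -201.   37.] [[536.0, -236.0, 29.0], [599.0, -174.0, 85.0]]
push_plate 0.79 [256. 203.] [570. -79.  22.] [[512.0, -141.0, 19.0], [626.0, -26.0, 76.0]]
255 [256. 184.] ((521.500732421875, -84.19345092773438), (9.190640449523926, 67.1540298461914), 10.379293441772461) [521.5 -83.2  75.1]
89 [256. 236.] ((604.53369140625, -70.58890533447266), (4.937724590301514, 63.838531494140625), 9.084996223449707) [603.6 -70.8  75.6]
49 [270. 248.] ((621.85595703125, -47.351356506347656), (12.265368461608887, 30.72464370727539), 31.850479125976562) [622.2 -44.   75.5]
scene0 69 [327. 237.] [ 592.3 -234.1   68.7] top [ 595.8 -232.6   82.9] [13. 12.  8.]
side0 87 [313. 229.] [ 594.4 -237.3   68.1] top [ 597.7 -234.2   82.9] [13. 12.  8.]
w2 136 [139. 240.] [ 593.6 -229.8   71.7] top [ 596.5 -231.    81.8] [13. 11.  8.]
w3 139 [155. 214.] [ 593.9 -229.7   74.5] top [ 597.3 -231.5   82.8] [12. 12.  8.]
t 7.575 p [485.2 -88.8 296.9] shift cm [-15.87   8.99   9.66] turn deg [-1.000e-01  1.000e-01  1.027e+02] F [ 0.3 -0.  -0.4] w 43.4
```

View pics/w3.png

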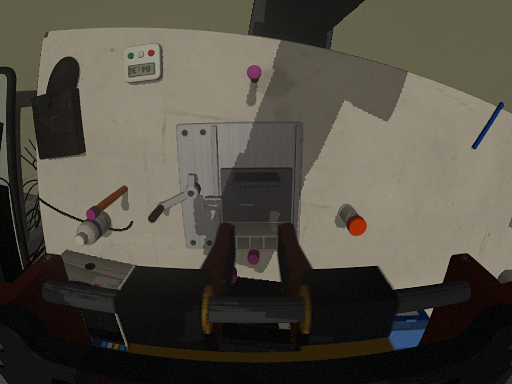

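Run:
```python
from h import *
print(get_obs()["qpos"])
W=np.load("w3.npz")["W"]
print(W[180:196:3,183:203:3].round().tolist())
```

```text
[-2.05257960e-01  1.19012650e-01  1.80967766e+00  3.05147578e-05
  1.21523511e+00 -1.92871605e+00]
[[[552.0, -202.0, 10.0], [552.0, -197.0, 10.0], [543.0, -187.0, 36.0], [542.0, -182.0, 37.0], [544.0, -179.0, 26.0], [548.0, -177.0, 10.0], [548.0, -172.0, 9.0]], [[557.0, -202.0, 11.0], [557.0, -197.0, 11.0], [547.0, -187.0, 37.0], [547.0, -182.0, 36.0], [549.0, -178.0, 28.0], [553.0, -176.0, 11.0], [553.0, -171.0, 10.0]], [[563.0, -202.0, 11.0], [562.0, -196.0, 11.0], [553.0, -186.0, 36.0], [551.0, -181.0, 38.0], [553.0, -178.0, 29.0], [555.0, -174.0, 21.0], [558.0, -171.0, 10.0]], [[568.0, -201.0, 10.0], [558.0, -191.0, 37.0], [557.0, -186.0, 37.0], [556.0, -181.0, 38.0], [555.0, -176.0, 38.0], [559.0, -173.0, 26.0], [564.0, -170.0, 9.0]], [[565.0, -196.0, 32.0], [564.0, -191.0, 35.0], [561.0, -185.0, 40.0], [560.0, -180.0, 40.0], [561.0, -176.0, 37.0], [562.0, -171.0, 32.0], [568.0, -170.0, 11.0]], [[569.0, -195.0, 35.0], [569.0, -190.0, 35.0], [566.0, -184.0, 41.0], [566.0, -180.0, 38.0], [566.0, -175.0, 37.0], [575.0, -175.0, 9.0], [574.0, -169.0, 9.0]]]
```

```bash
python3 -m inch '[{"tx":-4,"ty":2.25,"tz":0,"ax":0,"ay":0,"az":0,"jaw":0.5},{"tx":-4,"ty":2.25,"tz":0,"ax":0,"ay":0,"az":0,"jaw":0.5},{"tx":-4,"ty":2.25,"tz":0,"ax":0,"ay":0,"az":0,"jaw":0.5},{"tx":-4,"ty":2.25,"tz":0,"ax":0,"ay":0,"az":0,"jaw":0.5},{"tx":0,"ty":0,"tz":0,"ax":0,"ay":0,"az":0,"jaw":0.5}]'
python3 -m inch '[{"tx":0,"ty":0,"tz":0,"ax":0,"ay":0,"az":10.3,"jaw":0.5},{"tx":0,"ty":0,"tz":0,"ax":0,"ay":0,"az":10.3,"jaw":0.5},{"tx":0,"ty":0,"tz":0,"ax":0,"ay":0,"az":10.3,"jaw":0.5},{"tx":0,"ty":0,"tz":0,"ax":0,"ay":0,"az":10.3,"jaw":0.5},{"tx":0,"ty":0,"tz":0,"ax":0,"ay":0,"az":10.3,"jaw":0.5},{"tx":0,"ty":0,"tz":0,"ax":0,"ay":0,"az":10.3,"jaw":0.5},{"tx":0,"ty":0,"tz":0,"ax":0,"ay":0,"az":10.3,"jaw":0.5},{"tx":0,"ty":0,"tz":0,"ax":0,"ay":0,"az":10.3,"jaw":0.5},{"tx":0,"ty":0,"tz":0,"ax":0,"ay":0,"az":10.3,"jaw":0.5},{"tx":0,"ty":0,"tz":0,"ax":0,"ay":0,"az":10,"jaw":0.5},{"tx":0,"ty":0,"tz":0,"ax":0,"ay":0,"az":0,"jaw":0.5}]'
python3 -c "
from h import *
go(597,-232,55,-4)"
```

```text
t: 8.2
ee_pos: [599.9, -235.4, 296.4]
orientation: [-2.047, -2.381, 0.001]
ft_force: [-1.2, 0.7, 0.1]
width: 43.9
t: 9.57
ee_pos: [598.3, -232.4, 297.7]
orientation: [-3.139, 0.105, 0.002]
ft_force: [-0.1, -0.9, 0.9]
width: 44.0
t 9.575 p [ 598.3 -232.4  297.7] shift cm [-1.100e-01 -2.000e-02  2.427e+01] turn deg [-0.   0.1  0.2] F [-0.1 -0.9  0.9] w 44.0
```

```bash
python3 -m inch '[{"tx":-0.1,"ty":0,"tz":4.9,"ax":0,"ay":0,"az":0,"jaw":0.5},{"tx":0,"ty":0,"tz":4.9,"ax":0,"ay":0,"az":0,"jaw":0.5},{"tx":0,"ty":0,"tz":4.9,"ax":0,"ay":0,"az":0,"jaw":0.5},{"tx":0,"ty":0,"tz":4.8,"ax":0,"ay":0,"az":0,"jaw":0.5},{"tx":0,"ty":0,"tz":4.8,"ax":0,"ay":0,"az":0,"jaw":0.5},{"tx":0,"ty":0,"tz":0,"ax":0,"ay":0,"az":0,"jaw":0.22},{"tx":0,"ty":0,"tz":0,"ax":0,"ay":0,"az":0,"jaw":0.22},{"tx":0,"ty":0,"tz":0,"ax":0,"ay":0,"az":0,"jaw":0.22}]'
python3 - <<'E'
from h import *
p=np.array([562,-184]);go(597,-232,55,-4)
M=R.from_rotvec(get_obs()["orientation"]).as_matrix()
a0=-54;prev=np.array(get_obs()["ee_pos"][:2])
for a in np.linspace(a0,-137,9)[1:].tolist()+[-142]:
    q=p+60*np.array([np.cos(np.radians(a)),np.sin(np.radians(a))]);dl=np.r_[q-prev,0];print(round(a),q.round(1),(M.T@dl/10).round(2)[:2]);prev=q
c=cal("wrist");im,d=viewer.get_image("wrist");save("w4.png",cv2.resize(im,None,fx=1.2,fy=1.2))
E
```

```text
t: 10.58
ee_pos: [599.6, -233.9, 57.7]
orientation: [3.138, -0.107, 0.006]
ft_force: [0.3, -0.9, 0.5]
width: 20.0
t 10.575 p [ 599.6 -233.9   57.7] shift cm [-0.27 -0.17  0.27] turn deg [ 0.1 -0.2  0.1] F [ 0.3 -0.9  0.5] w 20.0
-64 [ 587.9 -238.1] [-1.14  0.5 ]
-75 [ 577.8 -241.9] [-0.99  0.45]
-85 [ 567.1 -243.8] [-1.05  0.26]
-96 [ 556.2 -243.7] [-1.08  0.07]
-106 [ 545.6 -241.7] [-1.08 -0.13]
-116 [ 535.5 -237.8] [-1.04 -0.32]
-127 [ 526.2 -232.2] [-0.96 -0.5 ]
-137 [ 518.1 -224.9] [-0.86 -0.67]
-142 [ 514.7 -220.9] [-0.37 -0.37]
```

View pics/w4.png

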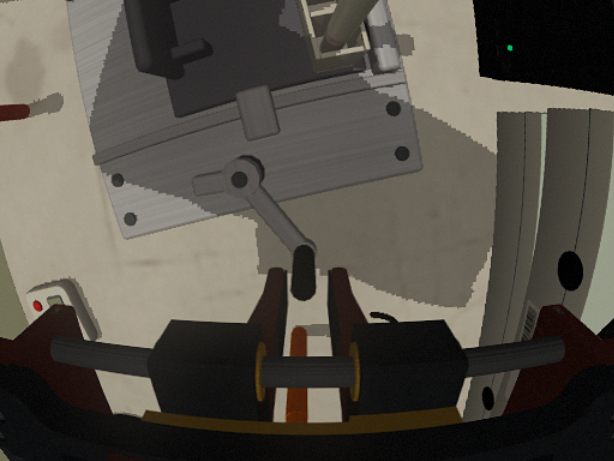

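The grip at (303,270) stands between the fingers. The ear at (258,110) is ahead of the tongue. Now I swing the lever.

```bash
python3 -m inch '[{"tx":-1.1,"ty":0.5,"tz":0,"ax":0,"ay":0,"az":0,"jaw":0.22},{"tx":-1,"ty":0.45,"tz":0,"ax":0,"ay":0,"az":0,"jaw":0.22},{"tx":-1.05,"ty":0.25,"tz":0,"ax":0,"ay":0,"az":0,"jaw":0.22},{"tx":-1.1,"ty":0.05,"tz":0,"ax":0,"ay":0,"az":0,"jaw":0.22},{"tx":-1.1,"ty":-0.15,"tz":0,"ax":0,"ay":0,"az":0,"jaw":0.22},{"tx":-1.05,"ty":-0.3,"tz":0,"ax":0,"ay":0,"az":0,"jaw":0.22},{"tx":-0.95,"ty":-0.5,"tz":0,"ax":0,"ay":0,"az":0,"jaw":0.22},{"tx":0,"ty":0,"tz":0,"ax":0,"ay":0,"az":0,"jaw":0.22}]'
python3 -m inch '[{"tx":-0.45,"ty":-0.35,"tz":0,"ax":0,"ay":0,"az":0,"jaw":0.22},{"tx":-0.45,"ty":-0.35,"tz":0,"ax":0,"ay":0,"az":0,"jaw":0.22},{"tx":0,"ty":0,"tz":0,"ax":0,"ay":0,"az":0,"jaw":0.22}]'
python3 -m inch '[{"tx":-0.3,"ty":-0.3,"tz":0,"ax":0,"ay":0,"az":0,"jaw":0.22},{"tx":0,"ty":0,"tz":0,"ax":0,"ay":0,"az":0,"jaw":0.22}]'
```

```text
t: 11.62
ee_pos: [523.4, -230.4, 55.0]
orientation: [-3.139, 0.108, 0.002]
ft_force: [1.2, 0.1, -0.3]
width: 19.2
t: 12.0
ee_pos: [516.5, -223.6, 55.4]
orientation: [3.139, -0.108, 0.002]
ft_force: [2.9, -1.2, -0.6]
width: 19.1
t: 12.25
ee_pos: [516.3, -221.9, 55.9]
orientation: [3.137, -0.108, 0.01]
ft_force: [8.8, -4.2, -4.4]
width: 19.3
```

```bash
python3 -m inch '[{"tx":-0.25,"ty":-0.25,"tz":0,"ax":0,"ay":0,"az":0,"jaw":0.22},{"tx":0,"ty":0,"tz":0,"ax":0,"ay":0,"az":0,"jaw":0.22}]'
python3 -m inch '[{"tx":0.65,"ty":0.25,"tz":0,"ax":0,"ay":0,"az":0,"jaw":0.22},{"tx":0,"ty":0,"tz":0,"ax":0,"ay":0,"az":0,"jaw":0.4},{"tx":0,"ty":0,"tz":0,"ax":0,"ay":0,"az":0,"jaw":0.4},{"tx":0,"ty":0,"tz":-5,"ax":0,"ay":0,"az":0,"jaw":0.4},{"tx":0,"ty":0,"tz":-5,"ax":0,"ay":0,"az":0,"jaw":0.4},{"tx":0,"ty":0,"tz":-5,"ax":0,"ay":0,"az":0,"jaw":0.4},{"tx":0,"ty":0,"tz":-5,"ax":0,"ay":0,"az":0,"jaw":0.6},{"tx":0,"ty":0,"tz":-5,"ax":0,"ay":0,"az":0,"jaw":0.6},{"tx":0,"ty":0,"tz":0,"ax":0,"ay":0,"az":0,"jaw":0.6}]'
python3 - <<'E'
from h import *
ims=[]
for n in("scene","side"):
    im,d=viewer.get_image(n);W=cloud(n,d);ims.append(cv2.resize(im[150:270,190:350],(400,300),interpolation=2))
    m=(W[...,2]>45)&(W[...,2]<92)&(W[...,0]>480)&(W[...,0]<660)&(W[...,1]>-265)&(W[...,1]<-190)
    k,l,s,cc=cv2.connectedComponentsWithStats(m.astype(np.uint8))
    for i in range(1,k):
        if s[i,4]>15:
            q=W[l==i];t=q[q[:,2]>q[:,2].max()-8];print('grip',n,s[i,4],((t.min(0)+t.max(0))/2).round(1))
    m=(W[...,2]>100)&(W[...,2]<160)&(W[...,0]>560)&(W[...,0]<690)&(W[...,1]>-180)&(W[...,1]<0)
    k,l,s,cc=cv2.connectedComponentsWithStats(m.astype(np.uint8))
    for i in range(1,k):
        if s[i,4]>15:
            q=W[l==i];
            for a,b in((100,115),(115,138),(140,160)):
                t=q[(q[:,2]>a)&(q[:,2]<b)]
                if len(t)>5:print('tube',n,(a,b),len(t),((t.min(0)+t.max(0))/2).round(1),np.median(t,0).round(1))
c=cal("wrist");im,d=viewer.get_image("wrist");W=cloud("wrist",d,c)
save("m5.png",np.vstack([np.hstack(ims),np.pad(cv2.resize(im,(400,300)),((0,0),(0,400),(0,0)))]))
m=(W[...,2]>85)&(W[...,2]<160)&(W[...,0]>560)&(W[...,0]<690)&(W[...,1]>-180)&(W[...,1]<0)
k,l,s,cc=cv2.connectedComponentsWithStats(m.astype(np.uint8))
for i in range(1,k):
    if s[i,4]>15:
        q=W[l==i];t=q[q[:,2]>q[:,2].max()-6];print('w',s[i,4],((t.min(0)+t.max(0))/2).round(1),(t.max(0)-t.min(0)).round())
go(620,-113,250,8.9)
E
```

```text
t: 12.5
ee_pos: [516.2, -220.4, 56.3]
orientation: [3.135, -0.108, 0.017]
ft_force: [14.5, -6.5, -10.1]
width: 19.4
t: 13.62
ee_pos: [518.7, -221.4, 309.3]
orientation: [3.137, -0.108, 0.01]
ft_force: [0.6, 0.2, -0.6]
width: 52.6
grip scene 70 [ 517.4 -224.7   82.2]
tube scene (100, 115) 19 [604.3 -29.2 107.7] [602.7 -29.6 108.9]
tube scene (115, 138) 26 [605.4 -26.  121.7] [603.8 -27.2 122.7]
tube scene (100, 115) 25 [ 624.1 -106.7  107.6] [ 621.6 -107.6  108.5]
tube scene (115, 138) 29 [ 623.7 -104.6  126.2] [ 622.8 -105.9  125.5]
tube scene (140, 160) 45 [ 628.5 -101.8  149. ] [ 625.3 -104.9  150.3]
tube scene (100, 115) 18 [612.6 -72.3 107.7] [609.5 -75.3 107.7]
tube scene (115, 138) 30 [611.3 -72.1 120.8] [609.4 -73.2 123.3]
grip side 86 [ 518.8 -226.2   82.3]
tube side (100, 115) 29 [ 627.2 -109.   107.4] [ 624.1 -109.1  106.7]
tube side (115, 138) 38 [ 627.7 -105.4  125.9] [ 626.1 -107.4  125.5]
tube side (140, 160) 46 [ 630.  -104.9  148.2] [ 627.4 -107.4  149.7]
tube side (100, 115) 25 [606.5 -29.6 108. ] [605.6 -30.4 107.8]
tube side (115, 138) 29 [606.6 -27.6 120.8] [605.7 -30.5 123. ]
tube side (100, 115) 26 [614.5 -73.4 107.5] [611.9 -75.2 108.2]
tube side (115, 138) 30 [614.5 -74.2 121. ] [613.2 -75.9 122.4]
w 211 [607.6 -25.9 124.2] [15. 15.  6.]
w 199 [614.2 -68.6 124. ] [16. 15.  6.]
w 348 [ 631.1 -101.9  153.9] [17. 16.  6.]
t 13.775 p [ 516.1 -220.2  303.9] shift cm [  9.64 -11.41   5.38] turn deg [ -0.1   0.1 -12.9] F [ 0.5 -1.  -1. ] w 52.6
```

View pics/m5.png

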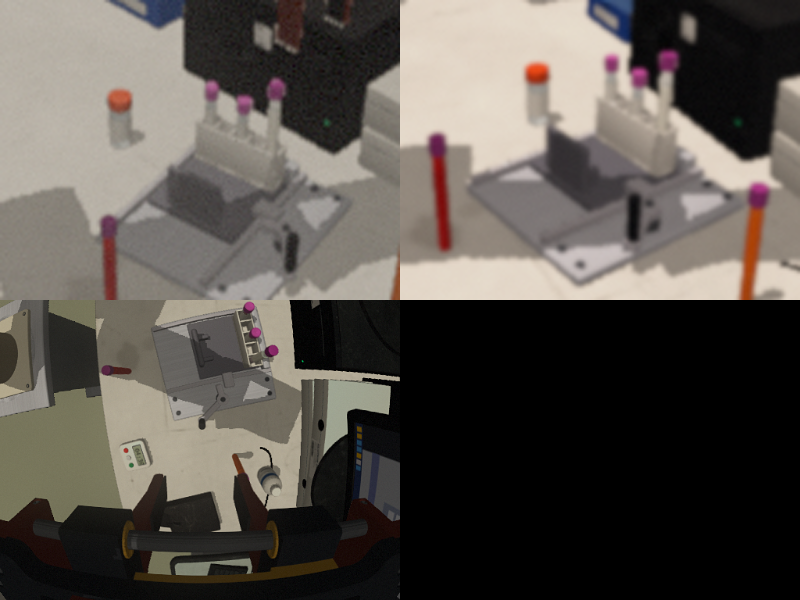

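Run:
```python
from h import *
for n in("scene0","side0"):
    W=np.load(n+".npz")["W"].reshape(-1,3)
    for a in(700,715,725,735,750):
        m=(W[:,0]>a)&(W[:,0]<a+(15 if a<750 else 40))&(W[:,1]>-170)&(W[:,1]<-20)
        print(n,a,m.sum(),W[m,2].max().round(),np.percentile(W[m,2],98).round())
go(629,-103.5,250,-4)
```

```text
scene0 700 152 2.0 1.0
scene0 715 1456 174.0 170.0
scene0 725 1109 177.0 174.0
scene0 735 530 177.0 176.0
scene0 750 662 186.0 177.0
side0 700 130 2.0 1.0
side0 715 1334 172.0 168.0
side0 725 1428 176.0 173.0
side0 735 622 176.0 175.0
side0 750 683 182.0 176.0
t 13.775 p [ 516.1 -220.2  303.9] shift cm [ 10.47 -12.42   5.37] turn deg [-0.   0.1  0. ] F [ 0.5 -1.  -1. ] w 52.6
```

```bash
python3 -m inch '[{"tx":3.5,"ty":-4.1,"tz":0,"ax":0,"ay":0,"az":0,"jaw":0.6},{"tx":3.5,"ty":-4.1,"tz":0,"ax":0,"ay":0,"az":0,"jaw":0.6},{"tx":3.5,"ty":-4.2,"tz":0,"ax":0,"ay":0,"az":0,"jaw":0.6},{"tx":0,"ty":0,"tz":5.3,"ax":0,"ay":0,"az":0,"jaw":0.6},{"tx":0,"ty":0,"tz":3,"ax":0,"ay":0,"az":0,"jaw":0.6},{"tx":0,"ty":0,"tz":0,"ax":0,"ay":0,"az":0,"jaw":0.6},{"tx":0,"ty":0,"tz":0,"ax":0,"ay":0,"az":0,"jaw":0.6}]'
python3 - <<'E'
from h import *
go(629,-104,122,-4)
c=cal("wrist");im,d=viewer.get_image("wrist");W=cloud("wrist",d,c);save("w6.png",im)
m=(W[...,2]>85)&(W[...,2]<160)&(W[...,0]>560)&(W[...,0]<690)&(W[...,1]>-180)&(W[...,1]<0)
k,l,s,cc=cv2.connectedComponentsWithStats(m.astype(np.uint8))
for i in range(1,k):
    if s[i,4]>15:
        q=W[l==i];t=q[q[:,2]>q[:,2].max()-6];print('w',s[i,4],cc[i],((t.min(0)+t.max(0))/2).round(1),(t.max(0)-t.min(0)).round())
E
```

```text
t: 14.65
ee_pos: [630.7, -104.4, 222.4]
orientation: [-3.14, 0.109, 0.0]
ft_force: [-0.6, -0.6, 1.2]
width: 52.6
t 14.65 p [ 630.7 -104.4  222.4] shift cm [-0.17 -0.03 10.04] turn deg [-0.  0.  0.] F [-0.6 -0.6  1.2] w 52.6
w 252 [227.16269841 108.58333333] [608.6 -29.1 123.8] [15. 16.  6.]
w 258 [237.95348837 148.11627907] [615.5 -69.3 123.8] [15. 16.  6.]
w 418 [254.71291866 184.99282297] [ 631.1 -101.2  153.7] [16. 16.  6.]
```

View pics/w6.png

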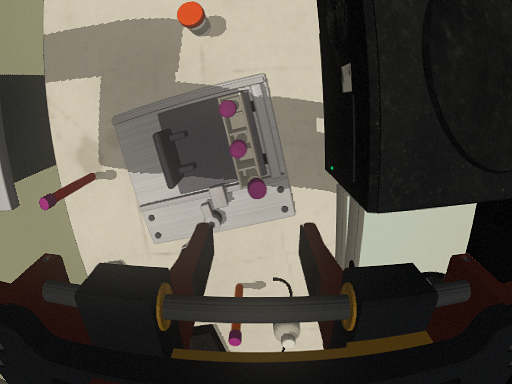

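Tall tube cap at (257,188), midway between the fingers; the lever's tongue stands at the carriage ear near (215,200). Descending to grip it.

```bash
python3 -m inch '[{"tx":0,"ty":-0.15,"tz":4,"ax":0,"ay":0,"az":0,"jaw":0.6},{"tx":0,"ty":0,"tz":3,"ax":0,"ay":0,"az":0,"jaw":0.6},{"tx":0,"ty":0,"tz":3,"ax":0,"ay":0,"az":0,"jaw":0.6},{"tx":0,"ty":0,"tz":0,"ax":0,"ay":0,"az":0,"jaw":0.6},{"tx":0,"ty":0,"tz":0,"ax":0,"ay":0,"az":0,"jaw":0},{"tx":0,"ty":0,"tz":0,"ax":0,"ay":0,"az":0,"jaw":0},{"tx":0,"ty":0,"tz":0,"ax":0,"ay":0,"az":0,"jaw":0},{"tx":0,"ty":0,"tz":0,"ax":0,"ay":0,"az":0,"jaw":0},{"tx":0,"ty":0,"tz":0,"ax":0,"ay":0,"az":0,"jaw":0}]'
```

```text
t: 15.82
ee_pos: [630.8, -102.8, 122.6]
orientation: [3.14, -0.108, 0.001]
ft_force: [-1.7, 0.0, 2.3]
width: 16.1
```

```bash
python3 -m inch '[{"tx":0,"ty":0,"tz":-1,"ax":0,"ay":0,"az":0,"jaw":0},{"tx":0,"ty":0,"tz":-1.5,"ax":0,"ay":0,"az":0,"jaw":0},{"tx":0,"ty":0,"tz":-1.5,"ax":0,"ay":0,"az":0,"jaw":0},{"tx":0,"ty":0,"tz":0,"ax":0,"ay":0,"az":0,"jaw":0}]'
python3 -m inch '[{"tx":0,"ty":0,"tz":-2,"ax":0,"ay":0,"az":0,"jaw":0},{"tx":0,"ty":0,"tz":-3,"ax":0,"ay":0,"az":0,"jaw":0},{"tx":0,"ty":0,"tz":-3,"ax":0,"ay":0,"az":0,"jaw":0},{"tx":0,"ty":0,"tz":-3,"ax":0,"ay":0,"az":0,"jaw":0},{"tx":0,"ty":0,"tz":-3,"ax":0,"ay":0,"az":0,"jaw":0},{"tx":0,"ty":0,"tz":-3,"ax":0,"ay":0,"az":0,"jaw":0},{"tx":0,"ty":0,"tz":-2,"ax":0,"ay":0,"az":0,"jaw":0},{"tx":0,"ty":0,"tz":0,"ax":0,"ay":0,"az":0,"jaw":0}]'
cat > tube.py <<'E'
from h import *
import sys
go(560,-103,330,-4)
o=get_obs();T=np.array(o["ee_pos"]);M=R.from_rotvec(o["orientation"]).as_matrix();print("q",np.round(o["qpos"],2))
ims=[]
for n in("scene","side"):
    im,d=viewer.get_image(n);W=cloud(n,d);rs=masks_of(n,"tall_tube")
    for r in rs[:4]:
        q=W[r["pixels"]];q=q[~np.isnan(q[:,0])]
        if len(q)<10 or np.median(q[:,2])<135: continue
        c=np.median(q,0);q=q[np.linalg.norm(q-c,axis=1)<90];ax=np.linalg.svd(q-q.mean(0))[2][0];ax*=np.sign(ax[2])
        s=(q-q.mean(0))@ax;print(n,round(r["score"],2),np.round(r["location"]),len(q),"axis",ax.round(2),"lean",np.degrees(np.arccos(ax[2])).round(1),"lowest",(q.mean(0)+ax*s.min()).round(),"top",(q.mean(0)+ax*s.max()).round(),"tool",(M.T@ax).round(2))
    c,Rm,t=cal(n);p=Rm@T+t;u=int(c["fx"]*p[0]/p[2]+c["cx"]);v=int(c["fy"]*p[1]/p[2]+c["cy"]);u=np.clip(u,80,432);v=np.clip(v,60,300)
    ims.append(cv2.resize(im[v-60:v+84,u-80:u+80],(400,360),interpolation=2))
save(sys.argv[1]+".png",np.hstack(ims))
E
python3 tube.py t7
```

```text
t: 16.32
ee_pos: [631.8, -103.0, 164.3]
orientation: [3.139, -0.108, 0.005]
ft_force: [0.5, -0.0, -0.0]
width: 16.0
t: 17.32
ee_pos: [631.3, -102.9, 354.7]
orientation: [3.139, -0.108, 0.006]
ft_force: [-0.3, 0.2, -1.1]
width: 15.8
t 17.325 p [ 631.3 -102.9  354.7] shift cm [-7.12  0.5   2.44] turn deg [ 0.  -0.2  0.1] F [-0.3  0.2 -1.1] w 15.8
q [-0.18  0.31  1.43  0.    1.39 -0.11]
scene 0.78 [306. 128.] 168 axis [0.06 0.07 1.  ] lean 5.2 lowest [ 618. -112.  265.] top [ 625. -105.  368.] tool [ 0.06 -0.07 -1.  ]
side 0.86 [302. 112.] 288 axis [0.08 0.05 1.  ] lean 5.5 lowest [ 618. -113.  257.] top [ 629. -106.  385.] tool [ 0.08 -0.06 -1.  ]
```

View pics/t7.png

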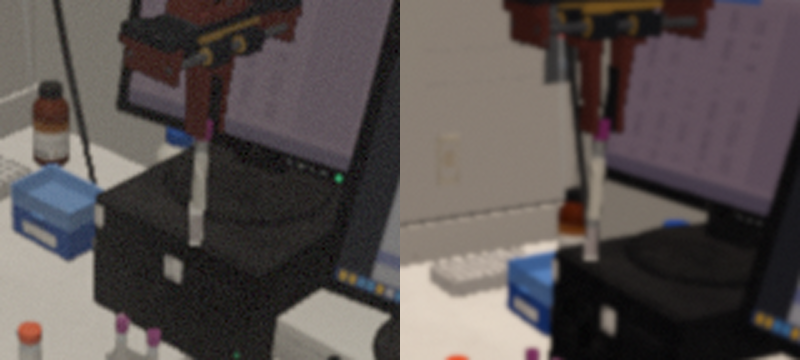

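```bash
python3 -m inch '[{"tx":-2.5,"ty":0,"tz":0,"ax":0,"ay":0,"az":0,"jaw":0},{"tx":-2.5,"ty":0,"tz":0,"ax":0,"ay":0,"az":0,"jaw":0},{"tx":-2,"ty":0,"tz":0,"ax":0,"ay":0,"az":0,"jaw":0},{"tx":0,"ty":0,"tz":0,"ax":0,"ay":7,"az":0,"jaw":0},{"tx":0,"ty":0,"tz":0,"ax":0,"ay":7,"az":0,"jaw":0},{"tx":0,"ty":0,"tz":0,"ax":0,"ay":7,"az":0,"jaw":0},{"tx":0,"ty":0,"tz":0,"ax":0,"ay":7,"az":0,"jaw":0},{"tx":0,"ty":0,"tz":0,"ax":0,"ay":7,"az":0,"jaw":0},{"tx":0,"ty":0,"tz":0,"ax":0,"ay":7,"az":0,"jaw":0},{"tx":0,"ty":0,"tz":0,"ax":0,"ay":7,"az":0,"jaw":0},{"tx":0,"ty":0,"tz":0,"ax":0,"ay":0,"az":0,"jaw":0},{"tx":0,"ty":0,"tz":0,"ax":0,"ay":0,"az":0,"jaw":0}]'
python3 tube.py t8
```

```text
t: 19.02
ee_pos: [562.2, -96.1, 352.6]
orientation: [2.848, -0.093, 1.268]
ft_force: [0.6, 0.3, -0.8]
width: 16.3
t 19.025 p [562.2 -96.1 352.6] shift cm [-1.8   0.71  1.38] turn deg [ -0.3 -48.    0.3] F [ 0.6  0.3 -0.8] w 16.3
q [-0.29 -0.12  2.18  0.59  0.31 -0.72]
scene 0.77 [292. 130.] 210 axis [-0.68  0.12  0.72] lean 43.8 lowest [ 626. -112.  279.] top [535. -96. 375.] tool [ 0.07 -0.08 -0.99]
side 0.87 [280. 106.] 306 axis [-0.69  0.11  0.72] lean 44.1 lowest [ 627. -112.  281.] top [537. -98. 376.] tool [ 0.07 -0.07 -1.  ]
```

View pics/t8.png

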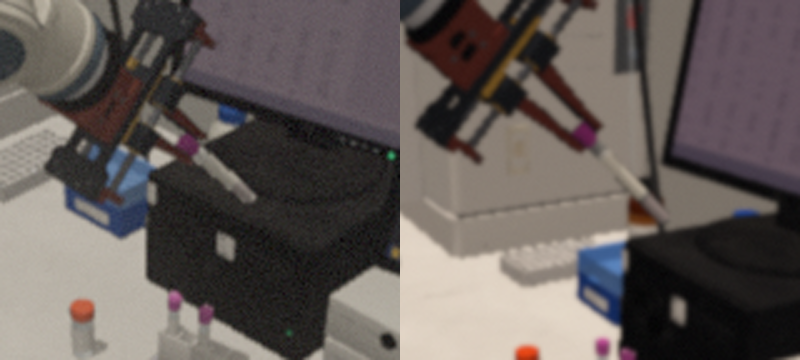

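The lean is 44° with the foot at about 280 mm. Now I settle the arm and check the rest of the scene.

```bash
python3 -m inch '[{"tx":0,"ty":0,"tz":0,"ax":0,"ay":0,"az":0,"jaw":0},{"tx":0,"ty":0,"tz":0,"ax":0,"ay":0,"az":0,"jaw":0},{"tx":0,"ty":0,"tz":0,"ax":0,"ay":0,"az":0,"jaw":0},{"tx":0,"ty":0,"tz":0,"ax":0,"ay":0,"az":0,"jaw":0}]'
python3 tube.py t9
python3 - <<'E'
from h import *
for n in("scene","side"):
    im,d=viewer.get_image(n);W=cloud(n,d)
    if n=="side": save("f.png",cv2.resize(im[140:300,170:410],(780,520),interpolation=2))
    m=(W[...,2]>45)&(W[...,2]<92)&(W[...,0]>480)&(W[...,0]<660)&(W[...,1]>-265)&(W[...,1]<-190)
    q=W[m];t=q[q[:,2]>q[:,2].max()-8];print('grip',n,((t.min(0)+t.max(0))/2).round(1))
    for th in("short_tube_1","push_plate","pot","wash_bottle"):
        for r in masks_of(n,th)[:3]:
            p=W[r["pixels"]];p=p[~np.isnan(p[:,0])]
            print(n,th,round(r["score"],2),np.round(np.median(p,0)),np.percentile(p,97,axis=0).round())
print(abs(np.array(get_obs()["qvel"])).max())
E
```

```text
t: 19.73
ee_pos: [561.7, -96.0, 352.4]
orientation: [2.847, -0.093, 1.27]
ft_force: [1.0, -0.2, -0.4]
width: 16.1
t 19.725 p [561.7 -96.  352.4] shift cm [-1.74  0.72  1.4 ] turn deg [ -0.3 -48.1   0.2] F [ 1.  -0.2 -0.4] w 16.1
q [-0.29 -0.12  2.18  0.6   0.3  -0.73]
scene 0.7 [290. 132.] 195 axis [-0.69  0.11  0.72] lean 44.1 lowest [ 620. -111.  285.] top [534. -97. 375.] tool [ 0.07 -0.07 -0.99]
side 0.87 [283. 107.] 245 axis [-0.69  0.1   0.72] lean 44.0 lowest [ 623. -112.  283.] top [535. -99. 375.] tool [ 0.07 -0.06 -1.  ]
grip scene [ 517.9 -224.7   82.8]
scene short_tube_1 0.54 [610. -70.  94.] [717.  29. 125.]
scene push_plate 0.66 [584. -90.  35.] [629. -24.  75.]
scene pot 0.51 [560.  77.  43.] [576.  94.  73.]
scene wash_bottle 0.93 [ 645. -370.   51.] [ 667. -349.   90.]
scene wash_bottle 0.72 [584. -89.  35.] [629. -22.  76.]
grip side [ 518.3 -224.7   83.3]
side short_tube_1 0.51 [605. -31. 105.] [613. -21. 125.]
side short_tube_1 0.39 [613. -72.  94.] [728. 123. 126.]
side push_plate 0.89 [584. -95.  36.] [630. -26.  76.]
side pot 0.35 [ 530. -122.   17.] [657. -25.  74.]
side wash_bottle 0.86 [ 649. -376.   51.] [ 668. -358.   91.]
0.0009359081133591103
```

View pics/f.png

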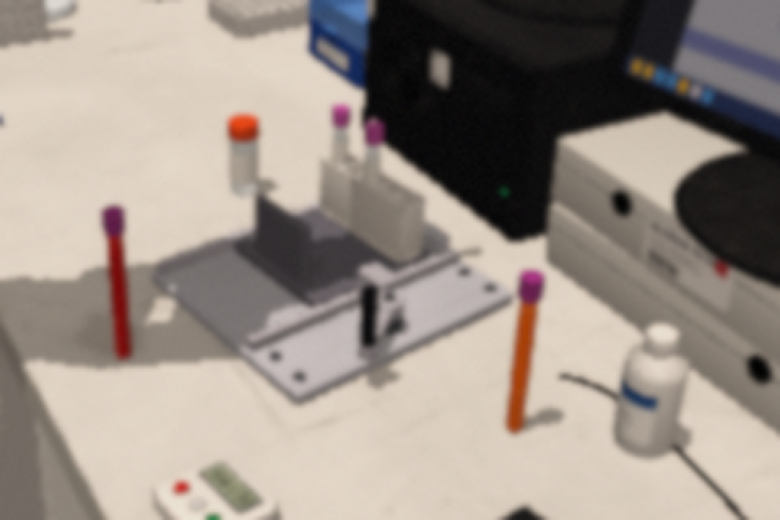

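The carriage is home and the lever grip, at (370,315), is at its locked position. Both short tubes stand in the rack at (341,120) and (374,135), and the pot and bottle have not moved.

```bash
python3 -c "
from workcell import ctrl
print(ctrl.close_job())"
```

```text
the job is handed in; nothing more can be done
None
```

I did the three steps in the order asked and handed the job in at about 20 s of the 69 s allowed; it reported no verdict.

- **Carriage:** I pushed it home with the shut fingers until it met the stop. The plate had moved 49.6 mm, and the push rose to about 20 N against the stop. At the end the rack and plate still measured at their home positions.
- **Latch:** I swung the lever round to its end stop with the grip held loosely between the fingers. At the end the grip measured (518, -225), against (517, -225) expected for locked.
- **Tall tube:** I drew it out by its cap. Both cameras put its lean at 44° with the cap end up. Its foot is about 280 mm over the bench, well above the short tubes' caps at 126.5 mm. The arm was still when I handed in.
- **Left alone:** The two short tubes are still standing in the rack, and the pot and wash bottle are where they started.

**Failed or disagreed:**
- The first move call was refused because I had left out some keys; nothing moved.
- The plate and rack measured about 4 mm further apart than the sizes given. This did not affect the work.
- In the last check one pot detection (score 0.35) landed on the dock and one wash bottle detection (0.72) on the carriage. I took both as false, since the picture shows the pot and the bottle in place.

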